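# Set out the seasoning and weighing station

## Robot

A 6-joint arm with a two-finger parallel gripper is mounted at the origin on the work surface. World frame = base frame: x ahead of the robot, y to its left, z up, the work surface at z = 0. Lengths are in m, angles in rad, forces in N, time in s.
With the tool pointing down it reaches from about 0.325 to 0.9 m from the base axis. Payload 3.5 kg.
Tool frame: the origin (TCP) lies midway between the tips of the shut fingers; the grasp point (between the pads) lies bot.hold_point_z behind it (bot.hold_point_z is the distance from the TCP to the grasp point, in m); z points along the fingers, y is the direction in which the jaws open and shut (so a half turn about z gives the same grasp; the last joint's range is limited). The gripper opens to 85 mm and grips with 20 to 120 N. Pads are 22 mm wide; open, the fingers measure 114 mm over their backs; the gripper's body (76 mm by 85 mm) begins 54 mm behind the grasp point. The pads swing forward as they close: fully open they stand 13 mm farther back than shut.
Start: joints at [1.242, 0.276, -0.026, 1.268, 0, 1.467], TCP at [0.14, 0.609, 0.231] pointing down, gripper open.
Joint ranges: [-3.12, 3.12], [-0.85, 1.88], [-1.08, 1.24], [-1.95, 2.15], [-1.57, 1.53], [-3.14, 3.14]. Speed limits (rad/s): [2.57, 2.57, 3.14, 3.14, 3.14, 3.14].

## Interface

Orientations are given as a 3x3 rotation matrix whose columns are the frame's x, y, z axes.
In Python, from plant import bot, read_camera, calibration gives the robot as it stands. Calls block until the motion is done:
- bot.move_ptp(position, orientation): joint-space move of the TCP to a pose.
- bot.line_to(position, ori=None, feed=0.15, contact_N=None): straight line of the TCP; ori=None keeps the orientation; feed is the mean speed in m/s. With contact_N (N) it stops when the force on the tool has changed by that much, and returns True; else False.
- bot.set_joints(angles): joint-space move.
- bot.command_gripper(opening, newtons=None): finger opening in m; newtons is the grip in N (None keeps the last); returns when the fingers have stopped.
- bot.dwell(seconds).
- bot.inverse_kinematics(position, orientation): joint angles nearest the present ones, or None.
- bot.get_obs(): the state.
- read_camera(name): name is "side" or "top"; returns the picture (420x560x3 uint8, red, green, blue); there is no depth.
- calibration(name): a dict with "fov_y" (degrees; the focal length in pixels is half the picture's height over the tangent of half this angle, whatever the lens; pixels are square), "cx", "cy" (the principal point, pixels), "pose" (4x4, takes a point from camera to world coordinates). Camera axes: x right, y down, z forward; pixel columns grow to the right and rows downward; lengths in m; the calibration is good to about 2 mm. A picture is of the moment at which its call begins. calibration takes no time and is no camera call.
A pose or a line that the arm cannot do raises bot.PlanningError and nothing moves.
- bot.job_done(): hands the job in, once; it reports no verdict.
The state is a dict: "clock": time; "joints": joint angles; "joint_velocities": joint speeds; "tau": joint torques, N m; "eef_pos": TCP position; "ee_rot": TCP orientation; "ft_force": force on the tool from outside, world axes, zero at the start; "ft_torque": the same for the moment, N m; "finger_gap": finger opening in m.
Only numpy, scipy, OpenCV 4.12 (cv2) and the standard library are available. Lean on these libraries where they do the work, as an engineer would, in place of code of your own. Each camera call takes 0.05 s, during which the arm holds its last target.

## Task

Set out this station for finishing the meals: stand the tall shaker exactly half-way between the centre of the foil meal tray and the centre of the scale, and the short shaker squarely in front of the tall one, on the robot's side, with a gap of 3 cm between the two. Stand the sauce cup in the middle of the scale's plate and put its lid on it, seated flat, so that cup and lid can be weighed together. Everything stands upright and released at the end; leave the bowl, the jar and the can where they are.

Things in the scene. Friction and masses are not known exactly. Their poses are not given: they have to be found in the camera images.
- tall_shaker_mid (a point): Tall shaker: plain steel cylinder, 48 mm across, 100 mm high, holes in its flat top, standing upright on the table, loose, about 0.2 kg. This point is its centre, 50 mm above its underside. z is its axis; turned at random about it.
- short_shaker_mid (a point): Short shaker: the same kind of steel shaker, 58 mm across but only 56 mm high, standing upright, loose, about 0.14 kg. This point is its centre, 28 mm above its underside. With a gap of 3 cm to the tall shaker their axes are 83 mm apart.
- cup_mid (a point): Sauce cup: round white ceramic cup, straight sides, 60 mm across outside, 45 mm high, wall 4 mm, open at the top, standing upright, loose, about 0.15 kg. This point is its centre, 22.5 mm above its underside.
- lid_knob (a point): Lid of the cup: white ceramic disc 64 mm across, 4 mm thick, with a round black knob 20 mm across and 22 mm high, and below it a plug 40 mm across and 5 mm deep that drops loosely into the 52 mm mouth. It stands knob up, loose, about 0.08 kg. This point is in the middle of the knob, 11 mm above the top of the disc and 20 mm above the underside of the plug. When the lid is seated it lies 37.5 mm above the cup's centre.
- tray_mid (a point): Foil meal tray with corn, fixed, 130 mm (its x) by 160 mm (its y), 35 mm high, rim flange 6 mm wide round it. This point is its centre, half-way up. The scale is always beside it: the line from the tray's centre to the scale's centre runs along the tray's own y axis (to its +y or to its -y side), 400 mm long. x of the tray points away from the robot within 0.1 rad.
- scale_top (a point): Portion scale, fixed: white base 146 mm (its x) by 130 mm, 24 mm high, under a flat square dark steel plate, 130 by 130 mm; small dark display on its near side. This point is the middle of the plate's upper face, 35 mm above the table. The plate does not sink.
- bowl: Bystander: steel mixing bowl, 120 mm across, 50 mm high, beyond the tray and the scale. Origin under its centre. Not to be moved.
- tub: Bystander: storage jar with white lid, 90 mm across, 85 mm high, at the left of the work. Origin under its centre. Not to be moved.
- can: Bystander: food can, 84 mm across, 110 mm high, at the right of the work. Origin under its centre. Not to be moved.
Mind the look-alikes: they are no part of the job. What is shaped like the part that bears lid_knob but brown is not meant. Leave any orange look-alike of the part that bears tall_shaker_mid alone.

How it is judged:
By the outcome, as a careful person would: the job done as asked, in the order asked, and still so for the second after the job is handed in, with the robot touching nothing.
It also fails if it takes over 99 s, if anything falls off the work surface, if the arm or the gripper's body presses on something with over 40 N, if the wrist force passes 120 N, or if a joint passes its speed limit or range.

## Working session

There is one attempt and no reset: what is moved stays moved. The work goes in short steps, each a Python script; the robot and the scene stay as the last script left them, time stands still between calls to the robot, and variables do not carry over. Pictures are saved under pics/ and viewed, and the job is handed in when it is done.

```bash
ls; mkdir -p pics
python3 - <<'E'
from plant import bot, read_camera, calibration
import cv2
for n in ("top","side"):
    im=read_camera(n); cv2.imwrite(f"pics/{n}0.png",im[:,:,::-1]); c=calibration(n); print(n,c)
print(bot.get_obs(), bot.hold_point_z)
E
```

```text
pics
top {'fov_y': 53.96840612600185, 'cx': 269.716815453103, 'cy': 205.93582514955037, 'pose': array([[ 0.01045665, -0.98214638,  0.18782743,  0.4053117 ],
       [-0.99963314, -0.01496069, -0.02257806,  0.00481777],
       [ 0.02498499, -0.18752243, -0.98194251,  1.0568179 ],
       [ 0.        ,  0.        ,  0.        ,  1.        ]])}
side {'fov_y': 48.691261970147174, 'cx': 280.6388605138472, 'cy': 209.1470875310041, 'pose': array([[ 0.88400569, -0.32764011,  0.3334455 ,  0.1623227 ],
       [-0.46734724, -0.63615221,  0.61391932, -0.82051452],
       [ 0.01097749, -0.698543  , -0.71548387,  1.01659838],
       [ 0.        ,  0.        ,  0.        ,  1.        ]])}
{'clock': 0.1, 'joints': array([ 1.24157673e+00,  2.77046420e-01, -2.77418598e-02,  1.26801077e+00,
       -7.84137430e-06,  1.46738179e+00]), 'joint_velocities': array([ 0.00020437, -0.00125092,  0.00146977, -0.00081533, -0.00071602,
       -0.00058052]), 'tau': array([-7.26243888e-05, -4.46706462e+01,  2.96129268e+01,  8.42756534e-03,
       -1.04381406e-04, -4.33616279e-06]), 'eef_pos': array([0.13972248, 0.60845522, 0.23027894]), 'ee_rot': array([[-9.74614115e-01,  2.23890413e-01, -6.40068453e-04],
       [ 2.23891239e-01,  9.74612288e-01, -1.89769906e-03],
       [ 1.98941953e-04, -1.99283001e-03, -9.99997995e-01]]), 'ft_force': array([ 0.01211459, -0.55726189, -0.05609106]), 'ft_torque': array([0.02466616, 0.02164822, 0.00161578]), 'finger_gap': 0.08560723780097021} 0.0187
```

View pics/top0.png

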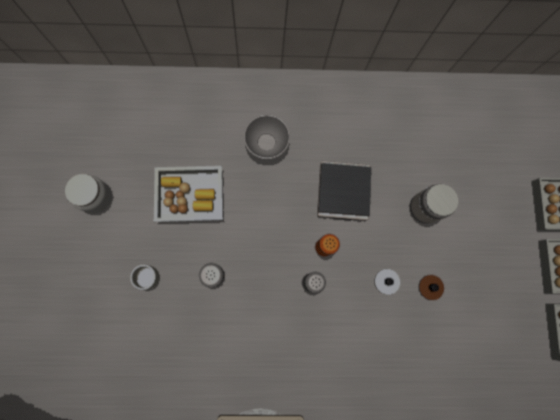

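View pics/side0.png

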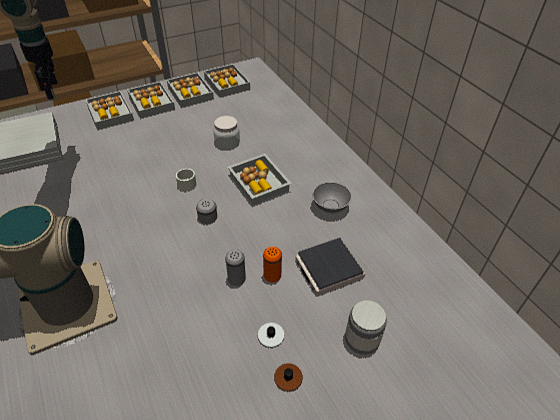

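The top view shows the tray at (188,194), scale (345,191), cup (145,278), short shaker (211,275), tall (315,283), orange decoy (329,245), white lid (388,282) and brown decoy (431,287). Next I'll enlarge both pictures to find edges.

Run:
```python
import cv2,numpy as np
t=cv2.imread("pics/top0.png"); s=cv2.imread("pics/side0.png")
def crop(im,x,y,w,h,f): return cv2.resize(np.clip(im[y:y+h,x:x+w].astype(float)*1.5,0,255).astype(np.uint8),None,fx=f,fy=f,interpolation=cv2.INTER_NEAREST)
cv2.imwrite("pics/t_a.png",np.vstack([crop(t,120,155,130,70,6)]))
cv2.imwrite("pics/t_b.png",crop(t,300,155,130,80,6))
a=[crop(t,*p,36,36,7) for p in ((127,260),(193,257),(297,265),(370,264))]
b=[crop(s,*p,36,36,7) for p in ((168,163),(189,193),(218,245),(253,315))]
cv2.imwrite("pics/objs.png",np.vstack([np.hstack(a),np.hstack(b)])[:, :1008][:, ::1]); 
m=cv2.imread("pics/objs.png"); print(m.shape); cv2.imwrite("pics/objs2.png",cv2.resize(m,(800,400)))
cv2.imwrite("pics/s_a.png",crop(s,220,140,150,160,3))
```

```text
(504, 1008, 3)
```

View pics/t_a.png

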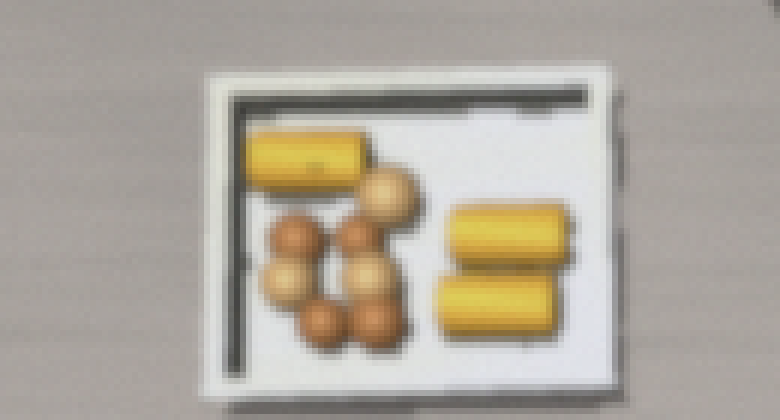

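View pics/t_b.png

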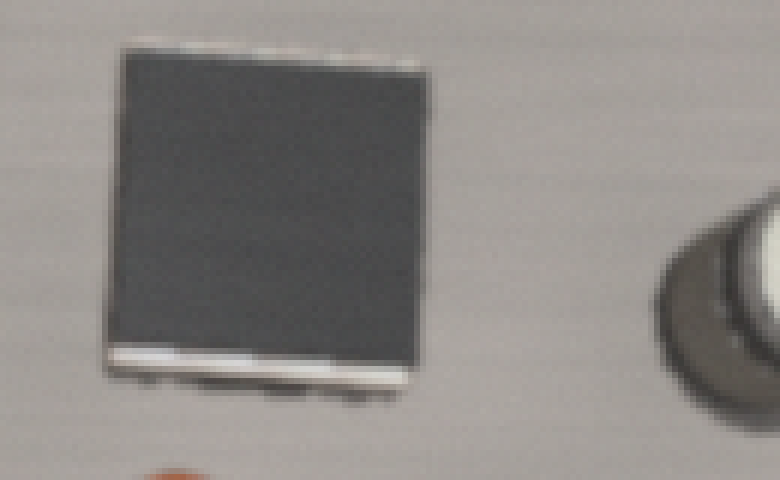

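View pics/objs2.png

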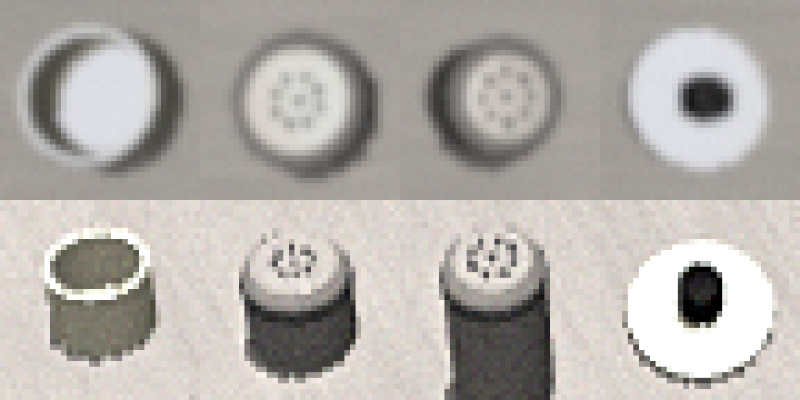

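View pics/s_a.png

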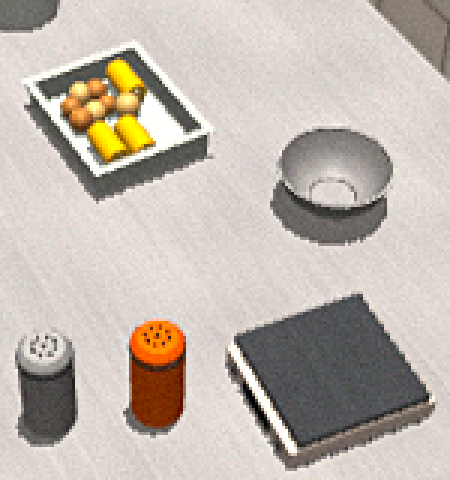

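```bash
cat > h.py <<'E'
import numpy as np, cv2
from plant import bot, read_camera, calibration
def K(c):
    f=210/np.tan(np.radians(c['fov_y'])/2); return f,c['cx'],c['cy']
def ray(n,uv):
    c=calibration(n); f,cx,cy=K(c); d=np.array([(uv[0]-cx)/f,(uv[1]-cy)/f,1]); return c['pose'][:3,3],c['pose'][:3,:3]@d
def cast(n,uv,z):
    o,d=ray(n,uv); return o+d*(z-o[2])/d[2]
def proj(n,p):
    c=calibration(n); f,cx,cy=K(c); q=c['pose'][:3,:3].T@(np.asarray(p)-c['pose'][:3,3]); return np.array([cx+f*q[0]/q[2],cy+f*q[1]/q[2]])
def blob(mask,near):
    "filled contour nearest given pixel"
    cs,_=cv2.findContours(mask.astype(np.uint8),cv2.RETR_EXTERNAL,cv2.CHAIN_APPROX_NONE)
    cs=[c for c in cs if cv2.contourArea(c)>12]
    return min(cs,key=lambda c:abs(cv2.pointPolygonTest(c,(float(near[0]),float(near[1])),True)) if cv2.pointPolygonTest(c,(float(near[0]),float(near[1])),False)<0 else 0)
def quad(c):
    "corners by fitting lines to sides of the min-area rect"
    h=cv2.convexHull(c); 
    for e in np.arange(.02,.15,.005):
        q=cv2.approxPolyDP(h,e*cv2.arcLength(h,True),True)
        if len(q)==4: break
    q=q[:,0].astype(float); P=c[:,0].astype(float); L=[]
    for i in range(4):
        a,b=q[i],q[(i+1)%4]; d=(b-a)/np.linalg.norm(b-a); n=np.array([-d[1],d[0]])
        t=(P-a)@d; m=(abs((P-a)@n)<2)&(t>4)&(t<np.linalg.norm(b-a)-4)
        vx,vy,x,y=cv2.fitLine(P[m].astype(np.float32),cv2.DIST_HUBER,0,.01,.01).ravel(); L.append(np.cross([x,y,1],[x+vx,y+vy,1]))
    X=[np.cross(L[i-1],L[i]) for i in range(4)]
    return np.array([x[:2]/x[2] for x in X])
E
python3 - <<'E'
from h import *
np.set_printoptions(precision=4,suppress=True)
for n,pt,ps in (("top",(188,190),(345,191)),("side",(258,180),(330,265))):
    im=cv2.imread(f"pics/{n}0.png"); g=cv2.cvtColor(im,cv2.COLOR_BGR2GRAY); S=im.max(2).astype(int)-im.min(2)
    print(n,"gray: table",np.median(g[220:240,200:260]))
    for th in ((.5,)):
        tab=np.median(g[220:240,200:260])
        plate=blob(g<(tab*.62),ps); q=quad(plate); W=np.array([cast(n,u,.035) for u in q]); print("plate",q.round(1).tolist(),W[:,:2].mean(0), np.linalg.norm(W-np.roll(W,1,0),axis=1))
        m=(g>tab*1.2)|(S>60)if n=="top" else (g>tab*1.1)|(S>70)
        m=cv2.morphologyEx(m.astype(np.uint8),cv2.MORPH_CLOSE,np.ones((3,3))) if n=="side" else m
        tr=blob(m,pt if n=="side" else (160,194)); q=quad(tr); T=np.array([cast(n,u,.035) for u in q]); print("tray",q.round(1).tolist(),T[:,:2].mean(0),np.linalg.norm(T-np.roll(T,1,0),axis=1))
        d=W.mean(0)-T.mean(0); print("dist",np.linalg.norm(d),"dir",np.arctan2(d[1],d[0]), "tray edges ang",[np.arctan2(*(e[1::-1])) for e in np.roll(T,-1,0)-T],"mid",(W.mean(0)+T.mean(0))/2)
# knob etc
for n,pts in (("top",dict(cup=(143,277),short=(210,275),tall=(315.5,282),lid=(387,281))),("side",dict(cup=(186,174),short=(206.5,204),tall=(234.5,256),lid=(271,334)))):
  for k,u in pts.items():
    z=dict(cup=.045,short=.056,tall=.1,lid=.009)[k]; print(n,k,cast(n,u,z)[:2])
E
```

```text
top gray: table 110.0
plate [[320.6, 163.7], [370.1, 167.7], [368.6, 214.8], [318.1, 210.8]] [ 0.6478 -0.209 ] [0.1238 0.1286 0.1239 0.1283]
tray [[219.6, 165.8], [221.3, 217.7], [153.7, 219.6], [155.3, 168.1]] [0.6322 0.1893] [0.1634 0.135  0.1678 0.1329]
dist 0.39866449716698105 dir -1.5315506250790953 tray edges ang [np.float64(-3.0768453343074182), np.float64(1.6134086884361807), np.float64(0.03182134615584719), np.float64(-1.5153797730999492)] mid [ 0.64   -0.0099  0.035 ]
side gray: table 143.0
plate [[339.0, 237.7], [366.0, 276.8], [314.3, 296.3], [298.7, 251.5]] [ 0.6388 -0.2193] [0.1247 0.1455 0.1502 0.1477]
tray [[264.8, 153.6], [290.1, 182.5], [251.7, 197.7], [227.7, 166.2]] [0.6294 0.1909] [0.1358 0.1644 0.1363 0.168 ]
dist 0.41027744562520185 dir -1.5478070274875406 tray edges ang [np.float64(-1.530221483543475), np.float64(-3.093846169857521), np.float64(1.608163990017824), np.float64(0.02103549646807967)] mid [ 0.6341 -0.0142  0.035 ]
top cup [0.4205 0.284 ]
top short [0.4268 0.1226]
top tall [ 0.4127 -0.1238]
top lid [ 0.4178 -0.3167]
side cup [0.4225 0.2864]
side short [0.4275 0.1213]
side tall [ 0.4098 -0.1263]
side lid [ 0.4154 -0.316 ]
```

```bash
cat >> h.py <<'E'
def R(a):
    "tool down, jaws along direction a (rad from +y)"
    s,c=np.sin(a),np.cos(a); return np.array([[-c,-s,0],[-s,c,0],[0,0,-1.]])
def st(tag=""):
    o=bot.get_obs(); print(tag,"t%.1f"%o['clock'],o['eef_pos'].round(4),"gap %.4f"%o['finger_gap'],"F",o['ft_force'].round(1))
def pick(xy,z,a,op=.085,N=40,zt=.25):
    p=lambda h:[xy[0],xy[1],h]
    bot.move_ptp(p(zt),R(a)); bot.command_gripper(op)
    hit=bot.line_to(p(z),feed=.15,contact_N=8); st(f"down hit={hit}")
    if hit: return False
    bot.command_gripper(0.0,N); st("grip"); bot.line_to(p(zt),feed=.2); st("up"); return True
def place(xy,z,a,op=.085,zt=.25,slack=.004):
    p=lambda h:[xy[0],xy[1],h]
    bot.move_ptp(p(zt),R(a)); bot.line_to(p(z+.03),feed=.2)
    hit=bot.line_to(p(z-slack),feed=.03,contact_N=4); st(f"place hit={hit}")
    bot.command_gripper(op); st("open"); bot.line_to(p(zt),feed=.2)
def snap(tag):
    for n in("top","side"): cv2.imwrite(f"pics/{n}{tag}.png",read_camera(n)[:,:,::-1])
E
python3 - <<'E'
from h import *
np.set_printoptions(precision=4,suppress=True)
print(np.mean([cast("side",u,.035) for u in ((339.5,237.8),(363.5,274),(320,287.7),(298,254.5))],0))
print("bowl",cast("top",(267,138),.05),cast("side",(332,195),.05))
print("knob",cast("top",(389,281.5),.031),cast("side",(270.5,328.5),.031))
for p in ((.412,-.125),(.64,-.0105),(.557,-.014),(.42,.285),(.647,-.21)):
  print(p, bot.inverse_kinematics([*p,.25],R(0.04)))
assert pick((.4113,-.125),.049,0)
E
```

```text
[ 0.6437 -0.215   0.035 ]
bowl [ 0.7753 -0.0095  0.05  ] [ 0.7778 -0.0093  0.05  ]
knob [ 0.4164 -0.3148  0.031 ] [ 0.4154 -0.3136  0.031 ]
(0.412, -0.125) [-0.4449 -0.0846 -0.3878  1.2677  0.     -0.4849]
(0.64, -0.0105) [-0.1173  0.2948  0.0373  1.3133  0.     -0.1573]
(0.557, -0.014) [-0.1412  0.147  -0.1477  1.276   0.     -0.1812]
(0.42, 0.285) [ 0.4688  0.0579 -0.2474  1.2654  0.      0.4288]
(0.647, -0.21) [-0.4088  0.3672  0.1366  1.3402  0.     -0.4488]
down hit=False t4.6 [ 0.4121 -0.1254  0.0497] gap 0.0849 F [ 0.4 -0.1  0. ]
grip t5.0 [ 0.4119 -0.1247  0.0497] gap 0.0473 F [-0.4  3.6  6.1]
up t6.2 [ 0.4102 -0.1246  0.2484] gap 0.0472 F [ 0.   0.6 -3.7]
```

Run:
```python
from h import *
place((.6385,-.0108),.049,.037,op=.085)
assert pick((.427,.122),.012,0)
place((.5556,-.0139),.012,.037)
bot.dwell(.1); snap("1"); st()
```

```text
place hit=True t9.1 [ 0.638  -0.0103  0.0494] gap 0.0472 F [-0.5 -0.1  3.5]
open t9.5 [ 0.6362 -0.0104  0.0476] gap 0.0849 F [-0.6 -0.3 -0.7]
down hit=False t13.6 [0.4278 0.1221 0.0127] gap 0.0853 F [ 0.6 -0.5  0.5]
grip t14.0 [0.4277 0.1224 0.0129] gap 0.0570 F [-1.2  0.1  5.1]
up t15.3 [0.426  0.1219 0.2486] gap 0.0568 F [-0.8 -0.  -1.7]
place hit=True t18.2 [ 0.5551 -0.0139  0.0129] gap 0.0568 F [-0.2  0.   3.8]
open t18.6 [ 0.5537 -0.0137  0.0118] gap 0.0849 F [-0.1  0.4  0.2]
 t20.1 [ 0.5549 -0.0138  0.2488] gap 0.0851 F [ 0.7  0.7 -0.8]
```

View pics/top1.png

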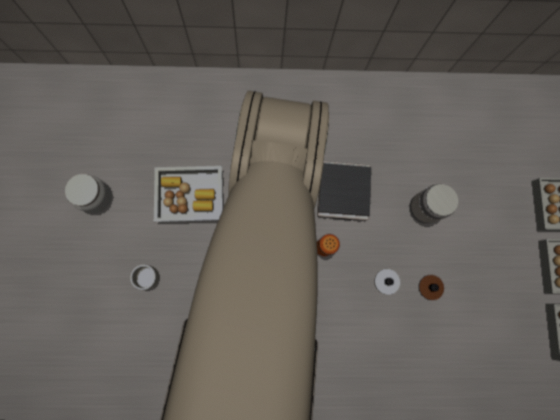

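View pics/side1.png

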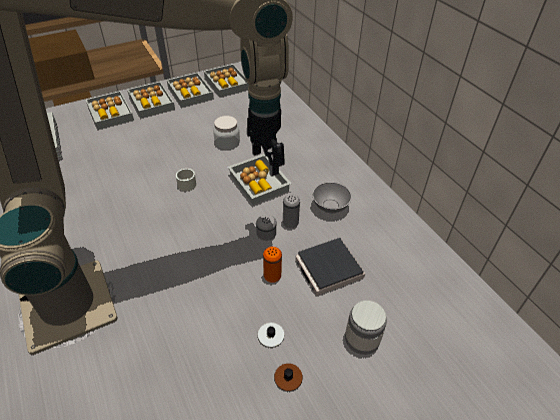

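The arm hides the top view. In the side view both shakers stand, tall at about (291,210) and short at (266,228). I'll move over the cup and measure again.

Run:
```python
from h import *
bot.move_ptp([.4215,.285,.25],R(0)); snap("2"); st()
t=cv2.imread("pics/top2.png"); s=cv2.imread("pics/side2.png")
def crop(im,x,y,w,h,f): return cv2.resize(np.clip(im[y:y+h,x:x+w].astype(float)*1.5,0,255).astype(np.uint8),None,fx=f,fy=f,interpolation=cv2.INTER_NEAREST)
cv2.imwrite("pics/c2.png",np.hstack([crop(t,245,165,50,70,8),crop(s,250,185,50,70,8)]))
cv2.imwrite("pics/top2s.png",t)
```

```text
t21.5 [0.4224 0.2842 0.25  ] gap 0.0851 F [-0.3  0.4 -0.4]
```

View pics/c2.png

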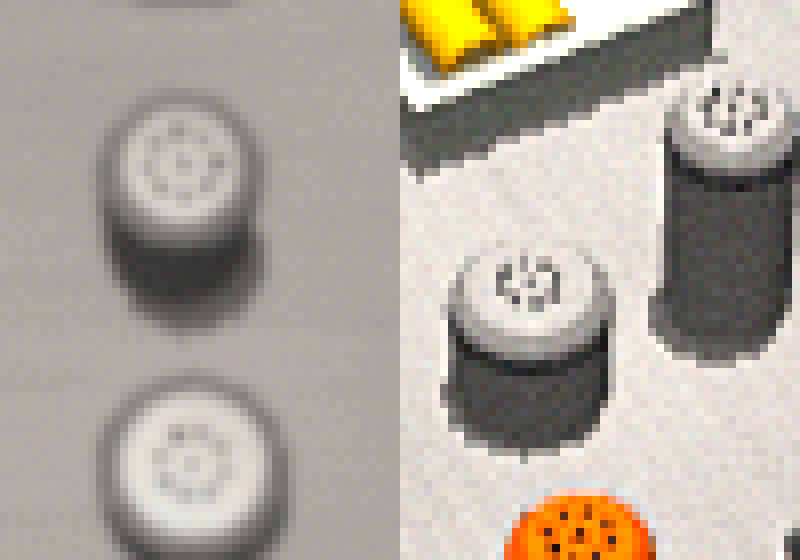

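View pics/top2.png

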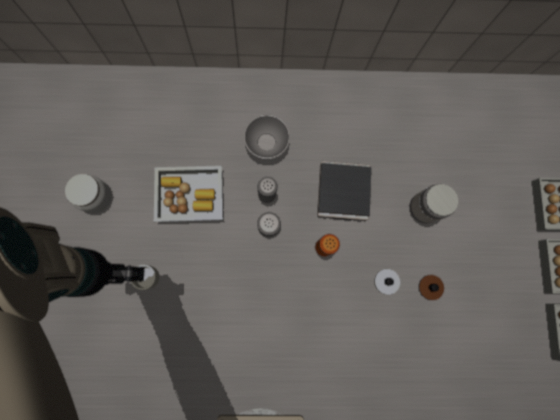

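The top view has the tall shaker's holes at (267.4,185.0) and the short's at (268.8,222.4). In the side view they are at (291.3,198.0) and (265.5,219.9).

Run:
```python
from h import *
np.set_printoptions(precision=4,suppress=True)
for n,a,b in (("top",(267.4,185),(268.75,222.4)),("side",(291.25,198),(265.5,219.9))):
    A=cast(n,a,.1)[:2];B=cast(n,b,.056)[:2]; print(n,A,B,A-B,np.linalg.norm(A-B))
assert pick((.4215,.285),.009,0)
snap("3")
```

```text
top [ 0.6391 -0.0111] [ 0.5556 -0.0163] [0.0835 0.0051] 0.08363765207686163
side [ 0.6368 -0.0088] [ 0.5521 -0.0142] [0.0847 0.0054] 0.0848494132825435
down hit=False t23.7 [0.4223 0.2854 0.0098] gap 0.0850 F [-0.2  0.1 -0. ]
grip t24.1 [0.4223 0.2857 0.01  ] gap 0.0585 F [-1.3  0.1  6.9]
up t25.4 [0.4205 0.2845 0.2485] gap 0.0586 F [-0.4  1.1 -0.9]
```

View pics/side3.png

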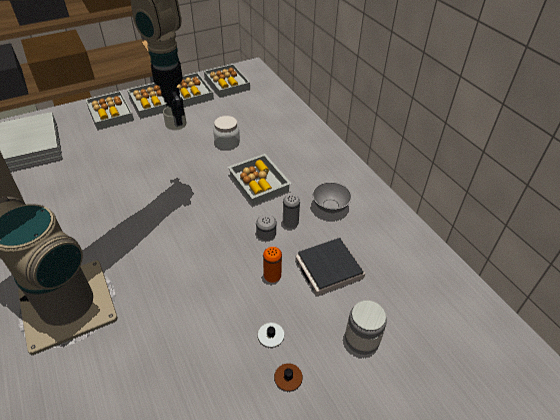

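Run:
```python
from h import *
place((.646,-.2115),.045,-.03)
bot.move_ptp([.416,-.315,.25],R(0)); bot.move_ptp([.416,-.35,.25],R(0)); snap("4"); st()
t=cv2.imread("pics/top4.png"); s=cv2.imread("pics/side4.png")
def crop(im,x,y,w,h,f): return cv2.resize(np.clip(im[y:y+h,x:x+w].astype(float)*1.5,0,255).astype(np.uint8),None,fx=f,fy=f,interpolation=cv2.INTER_NEAREST)
cv2.imwrite("pics/c4.png",np.hstack([crop(t,310,155,70,75,5),crop(s,290,220,80,75,5)]))
```

```text
place hit=True t29.4 [ 0.6455 -0.2114  0.0451] gap 0.0584 F [-0.2 -0.   4.4]
open t29.8 [ 0.6439 -0.2106  0.0433] gap 0.0848 F [-1.   0.9  0.9]
 t32.4 [ 0.4169 -0.3497  0.2497] gap 0.0849 F [ 0.3 -0.   0.3]
```

View pics/c4.png

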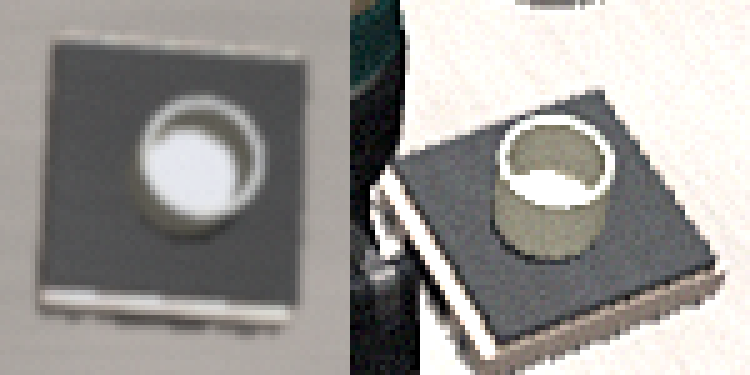

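View pics/side4.png

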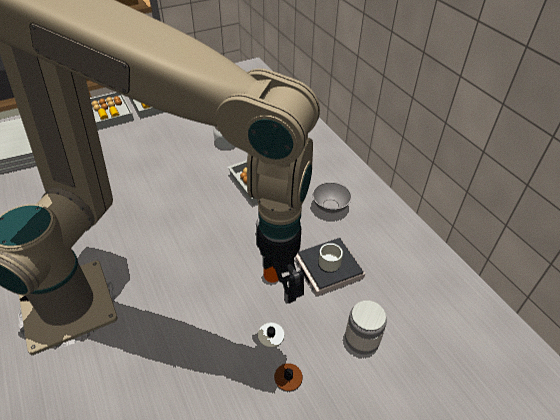

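In the crop the cup's rim centre is at top px (350.1,185.9) and side px (330.5,251.5), and it stands upright on the plate. Next I'll compute how far it is from the plate's centre.

Run:
```python
from h import *
np.set_printoptions(precision=4,suppress=True)
print("cup",cast("top",(350.1,185.9),.08),cast("side",(330.5,251.5),.08))
W=np.array([cast("side",u,.035) for u in ((339.5,237.9),(363.1,272.3),(318.9,287.9),(299.1,250.9))]);print("plate side",W.mean(0),np.linalg.norm(W-np.roll(W,1,0),axis=1))
c=(350.1,185.9)
W=np.array([cast("top",u,.035) for u in ((320.2,163),(371,166.8),(369.3,215.6),(317.6,212))]);print("plate top",W.mean(0),np.linalg.norm(W-np.roll(W,1,0),axis=1))
```

```text
cup [ 0.6451 -0.2138  0.08  ] [ 0.642  -0.2118  0.08  ]
plate side [ 0.6457 -0.2113  0.035 ] [0.1237 0.1288 0.1286 0.1291]
plate top [ 0.6475 -0.2095  0.035 ] [0.1289 0.1319 0.1284 0.1312]
```

Run:
```python
from h import *
x,y=.6436,-.2125; r=R(-.03)
bot.move_ptp([x,y,.2],r); hit=bot.line_to([x,y,.045],feed=.12,contact_N=8); st(hit)
bot.command_gripper(0,40); bot.line_to([x,y,.053],feed=.05); st()
x+=.0032;y+=.0022
bot.line_to([x,y,.053],feed=.03); print(bot.line_to([x,y,.041],feed=.03,contact_N=4)); st()
bot.command_gripper(.085); bot.line_to([x,y,.2],feed=.2)
bot.move_ptp([.4165,-.3150,.2],R(0)); snap("5"); st()
t=cv2.imread("pics/top5.png"); s=cv2.imread("pics/side5.png")
def crop(im,x,y,w,h,f): return cv2.resize(np.clip(im[y:y+h,x:x+w].astype(float)*1.5,0,255).astype(np.uint8),None,fx=f,fy=f,interpolation=cv2.INTER_NEAREST)
cv2.imwrite("pics/c5.png",np.hstack([crop(t,310,155,70,75,5),crop(s,290,220,80,75,5)]))
```

```text
False t34.9 [ 0.6445 -0.2129  0.0461] gap 0.0849 F [ 0.1 -0.3 -0.6]
 t35.5 [ 0.6435 -0.2125  0.053 ] gap 0.0584 F [-0.3  0.3 -2. ]
True
 t36.1 [ 0.6473 -0.2105  0.0462] gap 0.0580 F [0.3 0.5 4.6]
 t38.5 [ 0.4179 -0.315   0.2   ] gap 0.0850 F [ 0.7 -1.2 -0.7]
```

View pics/c5.png

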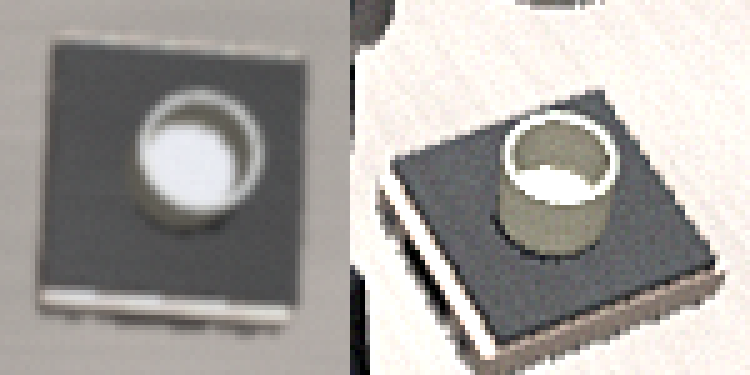

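Now the cup's rim centre is at top px (349.7,184.9) and side px (331.5,250.9), within about 2 mm of the plate's middle. Next is the lid.

Run:
```python
from h import *
print(cast("top",(349.7,184.9),.08),cast("side",(331.5,250.9),.08))
x,y=.4155,-.3142
bot.line_to([x,y,.2],R(0)); bot.command_gripper(.045)
bot.line_to([x,y,.04],feed=.15); hit=bot.line_to([x,y,.0125],feed=.03,contact_N=3); st(hit)
bot.command_gripper(0,25); st("grip")
bot.line_to([x,y,.05],feed=.08); st("up"); bot.line_to([x,y,.2],feed=.2)
snap("6")
s=cv2.imread("pics/side6.png")
cv2.imwrite("pics/c6.png",cv2.resize(np.clip(s[180:350,200:370]*1.5,0,255).astype(np.uint8),None,fx=3.5,fy=3.5))
```

```text
[ 0.64756384 -0.21292777  0.08      ] [ 0.6454273  -0.21131204  0.08      ]
False t41.6 [ 0.4157 -0.3144  0.0127] gap 0.0453 F [0.7 0.2 0. ]
grip t41.9 [ 0.4157 -0.3145  0.0129] gap 0.0188 F [-0.1 -0.2  2.3]
up t42.5 [ 0.4154 -0.3142  0.0501] gap 0.0186 F [-0.3 -0.  -0.8]
```

View pics/c6.png

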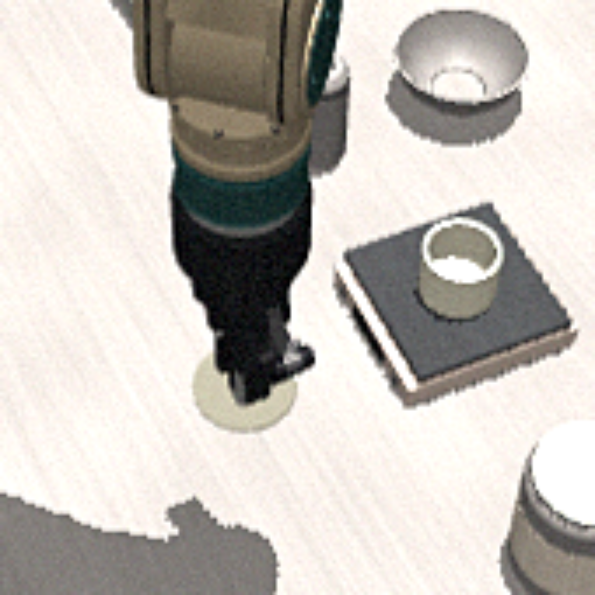

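The lid is held level. I'll place it now.

Run:
```python
from h import *
x,y=.6463,-.2115
bot.move_ptp([x,y,.2],R(0)); bot.line_to([x,y,.105],feed=.1); bot.dwell(.2); st()
hit=bot.line_to([x,y,.085],feed=.02,contact_N=3); st(hit)
```

```text
t45.8 [ 0.6469 -0.2117  0.1059] gap 0.0189 F [-0.8 -0.  -0.8]
True t46.6 [ 0.646  -0.2114  0.0879] gap 0.0190 F [-0.5 -0.3  4. ]
```

Contact came exactly at the seated height of 0.0879. Releasing and checking.

Run:
```python
from h import *
x,y=.6463,-.2115
bot.command_gripper(.045); st("open"); bot.line_to([x,y,.2],feed=.12)
bot.set_joints([1.242,-.1,-.4,1.268,0,1.467]); bot.dwell(.3); snap("7"); st()
t=cv2.imread("pics/top7.png"); s=cv2.imread("pics/side7.png")
def crop(im,x,y,w,h,f): return cv2.resize(np.clip(im[y:y+h,x:x+w].astype(float)*1.5,0,255).astype(np.uint8),None,fx=f,fy=f,interpolation=cv2.INTER_NEAREST)
cv2.imwrite("pics/c7.png",np.hstack([crop(t,310,155,70,75,5),crop(s,290,220,80,75,5)]))
```

```text
open t47.0 [ 0.6447 -0.2108  0.0862] gap 0.0451 F [-1.1  0.1  0.4]
 t51.5 [0.0743 0.4172 0.2507] gap 0.0450 F [0.3 0.7 0.4]
```

View pics/c7.png

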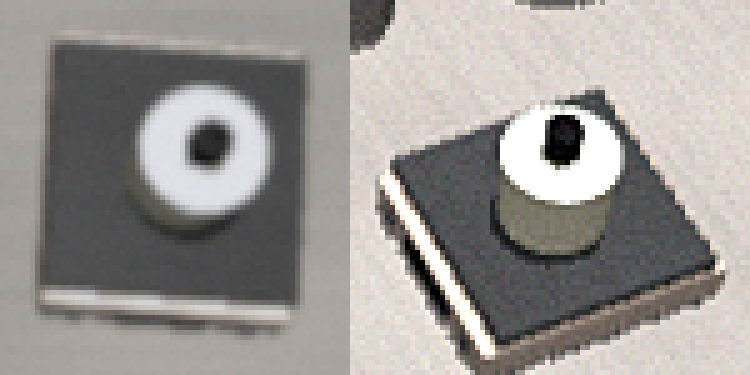

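View pics/top7.png

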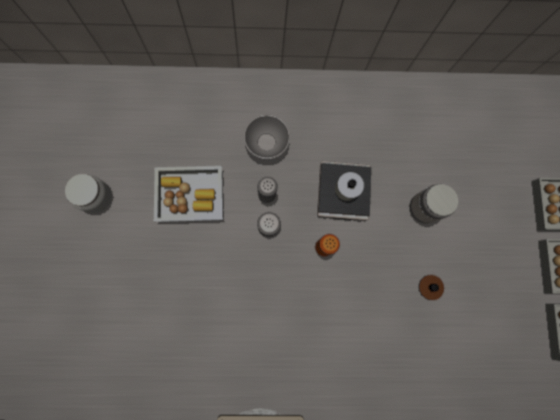

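View pics/side7.png

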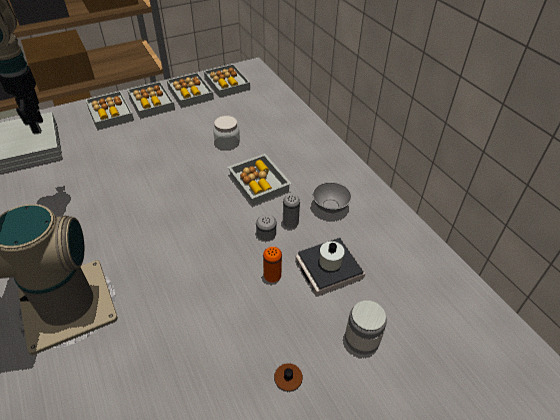

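```bash
python3 -c "
from h import *
print(cast('top',(350.3,184.3),.084),cast('side',(331.7,250.1),.084))
bot.job_done()"
```

```text
[ 0.64810133 -0.21354621  0.084     ] [ 0.64525018 -0.21189285  0.084     ]
the job is handed in; nothing more can be done
```

The station is set out as asked and the job is handed in. I placed the tall shaker first, then the short one, the cup and the lid, with the arm clear at about 51.5 s.

- **Tall shaker:** it stands within about 1.5 mm (top view) to 3 mm (side view) of the half-way point between tray and scale.
- **Short shaker:** its axis is 83.6 mm (top view) or 84.8 mm (side view) from the tall one's, where 83 mm was wanted. It is about 2 mm off the square line.
- **Cup:** it first stood about 4 mm off the plate's middle, so I picked it up again and shifted it. Averaged over the two views it is now about 2 mm off. The top view alone still put it about 3.5 mm to one side.
- **Lid:** contact came at the seated height calculated beforehand. The final pictures show it flat and within about 1 mm of the cup's axis.

In the last pictures everything stands upright and released. The bowl, jar, can and the brown and orange look-alikes are still in place. The two cameras disagreed by about 2–3 mm throughout, so the figures above are no better than that.

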